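# Fill the table caddy for noodle supper

## Robot

A 6-joint arm with a two-finger parallel gripper is mounted at the origin on the work surface. World frame = base frame: x ahead of the robot, y to its left, z up, the work surface at z = 0. Lengths are in mm, angles in rad, forces in N, time in s.
With the tool pointing down it reaches from about 350 to 950 mm from the base axis. Payload 17.4 kg.
Tool frame: the origin (TCP) lies at the very end of the fingers, on their centre line; the grasp point (between the pads) lies 19 mm behind it (hold_point_z is the distance from the TCP to the grasp point, in mm); x points along the fingers, y is the direction in which the jaws open and shut, and the axes are right-handed (so a half turn about x gives the same grasp; the last joint's range is limited). The gripper opens to 93 mm and grips with 3 to 60 N. Pads are 15 mm wide; open, the fingers measure 128 mm over their backs; the gripper's body (75 mm by 188 mm) begins 65 mm behind the grasp point.
Start: joints at [-1.353, 0.116, 1.442, -0, 1.584, -0.038], TCP at [170.778, -653.044, 192.046] pointing down, gripper open.
Joint ranges: [-2.83, 2.83], [-0.83, 2.19], [0.07, 2.5], [-1.14, 4.28], [0.01, 3], [-2.97, 2.97]. Speed limits (rad/s): [1.89, 1.89, 2.22, 3.14, 3.14, 3.14].

## Interface

Orientations are given as a rotation vector (axis times angle).
In Python, from cell import * gives the robot as it stands.
- The arm moves only by the tool carry_out, never from a script. Its argument "series" is a list of rows, each a list of 7 numbers: the turn, a rotation vector about the tool's x, y, z in rad, then the shift along the tool's x, y, z in m, then the closure in counts, from 0 (fully open) to 255 (shut). A call has 1 to 8 rows; each row is the pose to reach, as a shift and turn from the pose measured when the call began, along the tool's axes at that moment; what a row does not reach only later rows make up. A row lasts 1/8 s, in which the tool goes at most 62.5 mm and 10.7 degrees, less where a joint would pass 70% of its speed; a pose out of reach is approached as far as the arm can. A call with a gripper value outside its range is refused whole. The fingers move at their own pace and stop on an object; "grip_force" is the grip in N (left out, the last holds). Time passes only in rows, so rows that repeat a pose let the fingers close. It gives the time, the measured TCP pose, the force and the opening at its end, in the units of the state.
- observe(): the state, without advancing time (a new reading comes with each control period).
- get_image(name): name is "scene" or "top" or "wrist"; returns a dict with "color" (384x512x3 uint8, red, green, blue), "depth" (384x512 float32, mm along the optical axis (not along the pixel's ray), 0 where there is no reading), "fx", "fy", "cx", "cy" (pixels), "k1" (the pictures are not rectified: a ray, as slopes to the right and down, at radius r is drawn at 1 + k1 r^2 times it, then the intrinsics apply), "rvec" (rotation vector, rad) and "tvec" (3), from world to camera coordinates, as OpenCV has them; the wrist camera has in their place "tool_from_camera" (4x4, takes a point from camera to tool coordinates, whose origin is the TCP and whose axes are the tool frame's). Camera axes: x right, y down, z forward; pixel columns grow to the right and rows downward; lengths in mm; the calibration is good to about 2 mm. A picture is of the moment at which its call begins: read the wrist's pose just before it.
- sign_off(): hands the job in, once; it reports no verdict.
The state is a dict: "time": time; "joint_positions": joint angles; "dq": joint speeds; "joint_torque": joint torques, N m; "tcp_pos": TCP position; "eef_rot": TCP orientation; "contact_force": force on the tool from outside, world axes, zero at the start; "ft_torque": the same for the moment, N m; "finger_gap": finger opening in mm.
Only numpy, scipy, OpenCV 4.12 (cv2) and the standard library are available. Lean on these libraries where they do the work, as an engineer would, in place of code of your own. Each camera call takes 0.05 s, during which the arm holds its last target.

## Task

Get the condiment caddy ready for the noodle table: stand the small squeeze bottle, the low ceramic jar with the flat lid, the square pepper shaker and the flat toothpick box each upright in the caddy recess made for it (small round, large round, square, oblong in turn), seated flat on the recess floor and let go. Keep them upright on the way, so that nothing spills. The tall tea jar with the knob and the big washing-up bottle on its stand do not belong on the table: leave them where they are.

Things in the scene. Friction and masses are not known exactly. Their poses are not given: they have to be found in the camera images.
- bottle_center (a point): Small white plastic squeeze bottle with a nozzle (belongs in the caddy). 118 mm tall; straight round body 48 mm across from the counter to 74 mm up, then shoulder, screw collar and pointed nozzle. 0.10-0.18 kg. Stands upright; point on its axis half-way up (59 mm), z up. Grip the straight body.
- jar_center (a point): Low round white ceramic jar with a flat wooden lid without a knob (belongs in the caddy; lid is fixed to it). 62 mm across, 76 mm tall (lid the top 13 mm). 0.18-0.34 kg. Point on its axis half-way up (38 mm), z up.
- shaker_center (a point): Square steel pepper shaker with a perforated top (belongs in the caddy). 44 x 44 mm body (dark collar 46 mm square at 68-78 mm up), 84 mm tall. 0.10-0.18 kg. Point at its centre half-way up (42 mm); x and y are square to its sides, z up.
- picks_center (a point): Flat upright wooden toothpick box with a small slot in its top (belongs in the caddy). 28 mm (its x) by 60 mm (its y), 80 mm tall (z up). 0.06-0.10 kg. Point at its centre half-way up (40 mm). Grip it across the 28 mm.
- insert_bottle_floor (a point): Caddy insert for the small squeeze bottle: pale wooden block 90 mm square with the smaller round recess, 64 mm across, with a dark rubber floor. Recess 12 mm deep, its floor 8 mm and the block's rim 20 mm above the counter. Point: centre of the recess floor; z up, y along the caddy's row of blocks, x across it. Four such blocks lie 92 mm apart, in any order, in the caddy, a fixed dark wooden tray.
- insert_jar_floor (a point): Caddy insert for the low jar: like the bottle's, with the larger round recess, 78 mm across. Recess 12 mm deep, its floor 8 mm and the block's rim 20 mm above the counter. Point: centre of the recess floor; z up, y along the caddy's row of blocks, x across it. At each end of the caddy, 195 mm from the row's middle, stands a steel loop 55 mm high.
- insert_shaker_floor (a point): Caddy insert for the square shaker: like the others, with a square recess, 60 x 60 mm, sides along x and y. Recess 12 mm deep, its floor 8 mm and the block's rim 20 mm above the counter. Point: centre of the recess floor; z up, y along the caddy's row of blocks, x across it. Fingers have free room across the row (x), little along it.
- insert_picks_floor (a point): Caddy insert for the toothpick box: like the others, with an oblong recess, 44 mm (x) by 76 mm (y). Recess 12 mm deep, its floor 8 mm and the block's rim 20 mm above the counter. Point: centre of the recess floor; z up, y along the caddy's row of blocks, x across it. 
- teajar_center (a point): Look-alike to leave alone: taller white ceramic tea jar with a wooden lid and a round wooden knob, 68 mm across, 130 mm tall with the knob, standing loose on the counter. Point on its axis half-way up (65 mm), z up.
- soapbottle_center (a point): Look-alike to leave alone: big white washing-up squeeze bottle, 62 mm across and 180 mm tall, standing loose on a round steel stand 84 mm across and 25 mm high, so that its nozzle is 205 mm above the counter (the tallest thing near the work). Point on its axis half-way up (90 mm above its base), z up.

How it is judged:
By the outcome, as a careful person would: the job done as asked, in the order asked, and still so for the second after the job is handed in, with the robot touching nothing.
It also fails if it takes over 138 s, if anything falls off the work surface, if the arm or the gripper's body presses on something with over 40 N, if the wrist force passes 120 N, or if a joint passes its speed limit or range.

## Working session

There is one attempt and no reset: what is moved stays moved. The work goes in short steps, Python scripts to look and compute and a tool call to move; the robot and the scene stay as the last step left them, time stands still between calls to the robot, and variables do not carry over. Pictures are saved under pics/ and viewed, and the job is handed in when it is done.

Besides the shell and the picture viewer there is one more tool, called after "Emit:" in YAML: its name, and indented under it one key for each argument. carry_out: Moves the arm, as the interface text tells. Its arguments: {"type":"object","properties":{"series":{"type":"array","items":{"type":"array","items":{"type":"number"}}},"grip_force":{"type":"number"}},"required":["series"]}

```bash
ls; mkdir -p pics
python3 - <<'E'
from cell import *
import cv2
s=observe(); print(s)
for n in("scene","top","wrist"):
    g=get_image(n); cv2.imwrite(f"pics/{n}0.png",g["color"][:,:,::-1]); print(n,{k:v for k,v in g.items() if k not in("color","depth")})
E
```

```text
pics
{'time': 0.0, 'joint_positions': array([-1.35281005e+00,  1.16465670e-01,  1.44227806e+00, -2.59606602e-05,
        1.58401525e+00, -3.77805939e-02]), 'dq': array([-0.00098857,  0.00231534,  0.0006286 , -0.00032747, -0.00098901,
        0.00053819]), 'joint_torque': array([ 2.40449692e-03, -7.21254945e+01, -6.22612095e+01,  7.81253516e-02,
        2.37942900e-02, -1.16803035e-04]), 'tcp_pos': array([ 170.70866928, -652.80109405,  191.31095996]), 'eef_rot': array([ 2.08549597,  0.26940004, -2.08577102]), 'contact_force': array([-0.14595902,  1.06595539, -0.06685562]), 'ft_torque': array([ 0.05232357, -0.01479007,  0.00529052]), 'finger_gap': 93.03275656346379}
scene {'fx': 356.1636385607559, 'fy': 356.1636385607559, 'cx': 252.32603822085855, 'cy': 194.4455274081461, 'k1': -0.09770330062531402, 'rvec': array([ 2.15895306,  0.75178019, -0.34547105]), 'tvec': array([-408.83374123, -123.80094995, 1250.65399684])}
top {'fx': 347.714823990297, 'fy': 347.714823990297, 'cx': 248.64149654283628, 'cy': 192.85489718599692, 'k1': 0.01786370801010781, 'rvec': array([ 2.2063639 , -2.14742221,  0.09551719]), 'tvec': array([   3.76472082,  523.58553289, 1069.20873731])}
wrist {'fx': 305.5517786415981, 'fy': 305.5517786415981, 'cx': 253.71247750917013, 'cy': 193.11499856861488, 'k1': -0.05804745107181013, 'tool_from_camera': array([[ 1.09149175e-03, -2.89507504e-01,  9.57175122e-01,
        -1.92647273e+02],
       [ 9.99999054e-01,  1.11763451e-03, -8.02284894e-04,
         4.72650120e-01],
       [-8.37504453e-04,  9.57175092e-01,  2.89508450e-01,
        -8.05151272e+01],
       [ 0.00000000e+00,  0.00000000e+00,  0.00000000e+00,
         1.00000000e+00]])}
```

View pics/scene0.png

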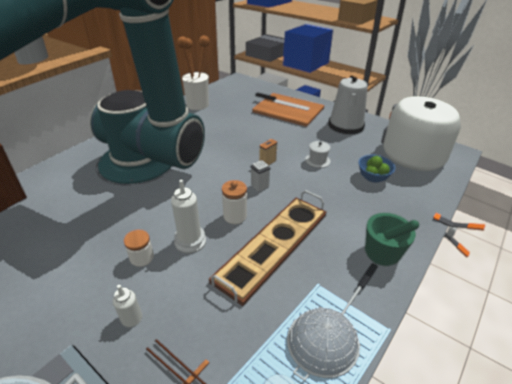

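View pics/top0.png

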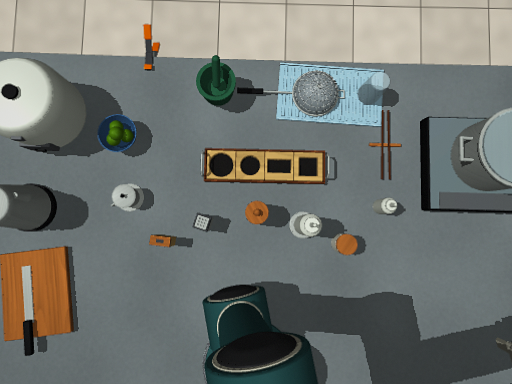

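View pics/wrist0.png

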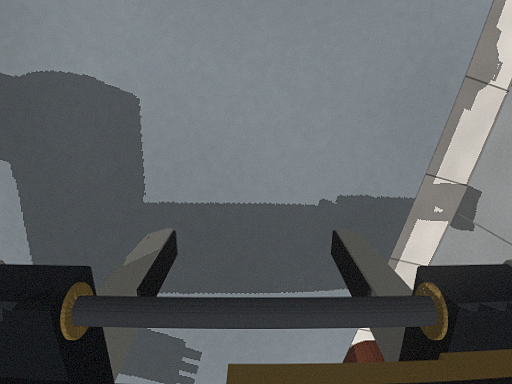

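```bash
cat > h.py <<'E'
from cell import *
import numpy as np, cv2
from scipy.spatial.transform import Rotation as R
def undist(g,u,v):
    K=np.array([[g['fx'],0,g['cx']],[0,g['fy'],g['cy']],[0,0,1]])
    p=cv2.undistortPoints(np.array([[[u,v]]],float),K,np.array([g['k1'],0,0,0]))[0,0]
    return np.array([p[0],p[1],1.])
def pose(g,s=None):
    # returns Rwc, origin in world
    if 'rvec' in g:
        Rm=R.from_rotvec(g['rvec']).as_matrix(); return Rm.T,-Rm.T@g['tvec']
    T=g['tool_from_camera']; Rt=R.from_rotvec(s['eef_rot']).as_matrix()
    return Rt@T[:3,:3], Rt@T[:3,3]+s['tcp_pos']
def onplane(g,u,v,z,s=None):
    A,o=pose(g,s); d=A@undist(g,u,v); return o+d*(z-o[2])/d[2]
def bydepth(g,u,v,s=None):
    A,o=pose(g,s); return o+A@undist(g,u,v)*g['depth'][int(round(v)),int(round(u))]
def proj(g,P,s=None):
    A,o=pose(g,s); c=A.T@(np.asarray(P,float)-o); x,y=c[:2]/c[2]; f=1+g['k1']*(x*x+y*y)
    return g['fx']*x*f+g['cx'],g['fy']*y*f+g['cy']
E
python3 - <<'E'
from h import *
s=observe()
print(R.from_rotvec(s['eef_rot']).as_matrix().round(3))
g=get_image("top"); A,o=pose(g); print(o)
np.savez('top.npz',**g)
c=g['color'][:,:,::-1]
def crop(x0,y0,x1,y1,k,n,c=c): cv2.imwrite(n,cv2.resize(c[y0:y1,x0:x1],None,fx=k,fy=k,interpolation=cv2.INTER_CUBIC))
crop(195,140,345,190,5,'pics/c1.png')
crop(140,190,260,255,6,'pics/c2.png')
crop(280,190,410,260,6,'pics/c3.png')
E
```

```text
[[-0.     0.253 -0.967]
 [ 0.001 -0.967 -0.253]
 [-1.    -0.001 -0.   ]]
[ 428.23751093   17.23682092 1110.7109586 ]
```

View pics/c1.png

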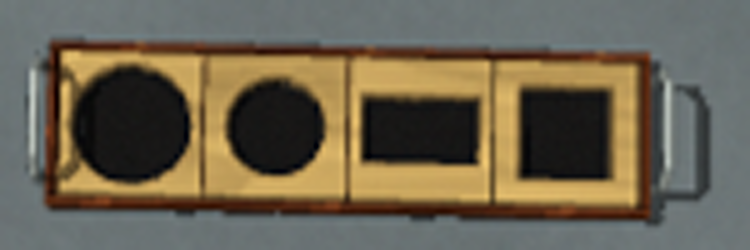

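View pics/c2.png

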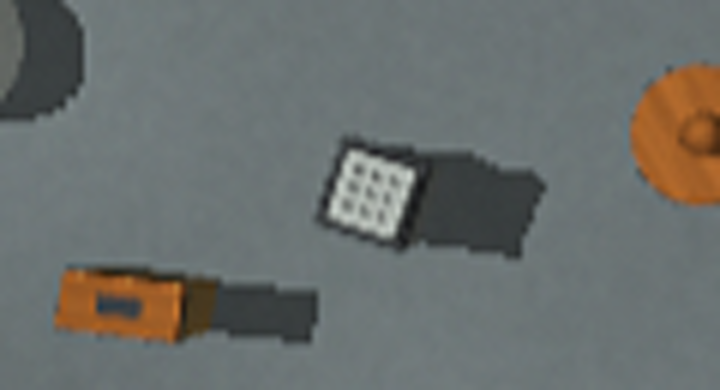

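View pics/c3.png

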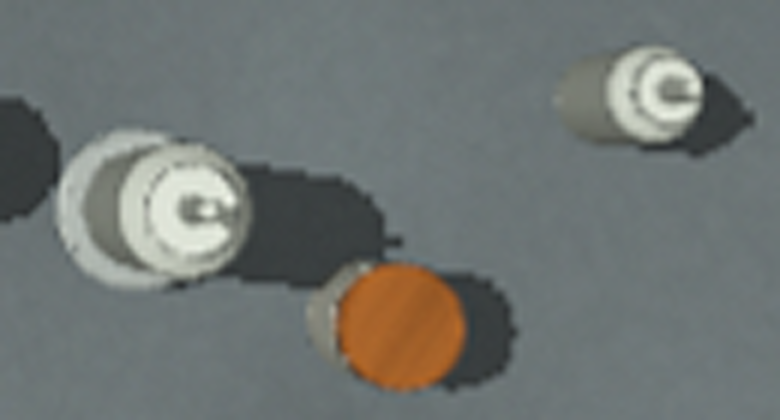

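Run:
```python
from h import *
g=dict(np.load('top.npz')); 
def P(n,X,Y,x0,y0,k,z):
    p=onplane(g,x0+(X+.5)/k-.5,y0+(Y+.5)/k-.5,z); print(n,p.round(1)); return p
for n,X,Y in(("jar",132,124),("bot",277,127),("picks",420,130),("shk",566,134),("caddyTL",52,42),("TR",650,56)): P(n,X,Y,195,140,5,20)
c=[P("shk",X,Y,140,190,6,78) for X,Y in((345,137),(428,162),(402,250),(318,222))]; print(np.mean(c,0),[np.degrees(np.arctan2(*(c[(i+1)%4]-c[i])[[1,0]])) for i in range(4)],[np.linalg.norm(c[(i+1)%4]-c[i]) for i in range(4)])
P("shk plate",372,196,140,190,6,84)
c=[P("picks",X,Y,140,190,6,80) for X,Y in((67,268),(186,280),(178,342),(54,328))]; print(np.mean(c,0),[np.degrees(np.arctan2(*(c[(i+1)%4]-c[i])[[1,0]])) for i in range(4)],[np.linalg.norm(c[(i+1)%4]-c[i]) for i in range(4)])
P("bottle",655,94,280,190,6,74);P("jar",401,327,280,190,6,76);P("stand",132,210,280,190,6,25);P("soap shoulder",185,210,280,190,6,140)
P("tea lid",700,134,140,190,6,105)
```

```text
jar [611.7 108.   20. ]
bot [612.3  16.   20. ]
picks [612.8 -74.7  20. ]
shk [ 612.7 -167.2   20. ]
caddyTL [663.  160.6  20. ]
TR [ 664.3 -219.9   20. ]
shk [456.1 169.1  78. ]
shk [444.9 127.7  78. ]
shk [401.4 138.9  78. ]
shk [414.  180.7  78. ]
[429.11535722 154.10961403  78.        ] [np.float64(-105.15883607936438), np.float64(165.57563800106627), np.float64(73.23614805016464), np.float64(-15.384891459924967)] [np.float64(42.91375292117793), np.float64(44.907004013465546), np.float64(43.67887236714931), np.float64(43.68024632869626)]
shk plate [427.5 153.9  84. ]
picks [388.4 302.2  80. ]
picks [384.1 243.8  80. ]
picks [354.  246.2  80. ]
picks [359.2 307.   80. ]
[371.41832682 274.78159392  80.        ] [np.float64(-94.23671003317617), np.float64(175.3190137887939), np.float64(85.08536219429506), np.float64(-9.308048127301376)] [np.float64(58.562732399419666), np.float64(30.22902540345925), np.float64(60.95115085104284), np.float64(29.62291665767622)]
bottle [ 493.1 -400.    74. ]
jar [ 375.1 -274.1   76. ]
stand [ 428.6 -149.3   25. ]
soap shoulder [ 429.2 -156.1  140. ]
tea lid [461.4  -5.6 105. ]
```

```bash
cat >> h.py <<'E'
def Rt(yaw):
    a=np.radians(yaw); y=np.array([np.cos(a),np.sin(a),0]); x=np.array([0,0,-1.]); return np.c_[x,y,np.cross(x,y)]
def plan(*wps):
    s=observe(); Rc=R.from_rotvec(s['eef_rot']).as_matrix(); 
    print('t%.2f'%s['time'],'tcp',s['tcp_pos'].round(1),'yaw %.1f'%np.degrees(np.arctan2(Rc[1,1],Rc[0,1])),'gap %.1f'%s['finger_gap'],'F',s['contact_force'].round(1))
    for x,y,z,yaw in wps:
        rv=R.from_matrix(Rc.T@Rt(yaw)).as_rotvec(); sh=Rc.T@(np.array([x,y,z])-s['tcp_pos'])/1000
        print((x,y,z,yaw),rv.round(3).tolist(),sh.round(4).tolist())
E
python3 -c "
from h import *
plan((493,-400,220,-39),(493,-400,145,-39),(493,-400,40,-39))"
```

```text
t0.20 tcp [ 170.7 -652.9  191.6] yaw -75.3 gap 93.0 F [0.1 0.  0.6]
(493, -400, 220, -39) [-0.634, -0.0, 0.001] [-0.0283, -0.1632, -0.3758]
(493, -400, 145, -39) [-0.634, -0.0, 0.001] [0.0467, -0.1631, -0.3758]
(493, -400, 40, -39) [-0.634, -0.0, 0.001] [0.1517, -0.1631, -0.3758]
```

Emit:
carry_out:
  series:
    - [-0.1,0,0,-0.028,-0.022,-0.05,0]
    - [-0.2,0,0,-0.028,-0.045,-0.104,0]
    - [-0.3,0,0,-0.028,-0.068,-0.157,0]
    - [-0.4,0,0,-0.028,-0.091,-0.21,0]
    - [-0.5,0,0,-0.028,-0.115,-0.265,0]
    - [-0.58,0,0,-0.028,-0.14,-0.32,0]
    - [-0.634,0,0,-0.028,-0.163,-0.376,0]
    - [-0.634,0,0,-0.028,-0.163,-0.376,0]
  grip_force: 25

```text
time: 1.2
tcp_pos: [495.7, -397.5, 219.3]
eef_rot: [1.688, 0.811, -1.687]
contact_force: [-0.0, -0.4, 1.0]
finger_gap: 93.0
```

```bash
python3 -c "
from h import *
plan((493,-400,220,-39),(493,-400,140,-39),(493,-400,40,-39))
s=observe();g=get_image('wrist');c=g['color'][:,:,::-1].copy()
for z in(0,74,118):
  u=proj(g,(493,-400,z),s);print(u);cv2.circle(c,(int(u[0]),int(u[1])),3,(0,0,255),-1)
cv2.imwrite('pics/w1.png',c)"
```

```text
t1.20 tcp [ 495.7 -397.5  219.3] yaw -38.7 gap 93.0 F [-0.  -0.4  1. ]
(493, -400, 220, -39) [0.005, -0.001, 0.001] [-0.0007, -0.0006, 0.0037]
(493, -400, 140, -39) [0.005, -0.001, 0.001] [0.0793, -0.0005, 0.0037]
(493, -400, 40, -39) [0.005, -0.001, 0.001] [0.1793, -0.0004, 0.0038]
(np.float64(253.54848977609322), np.float64(165.0871719438259))
(np.float64(253.37585411768111), np.float64(178.07768095857477))
(np.float64(253.2352450513338), np.float64(188.66452618474227))
```

View pics/w1.png

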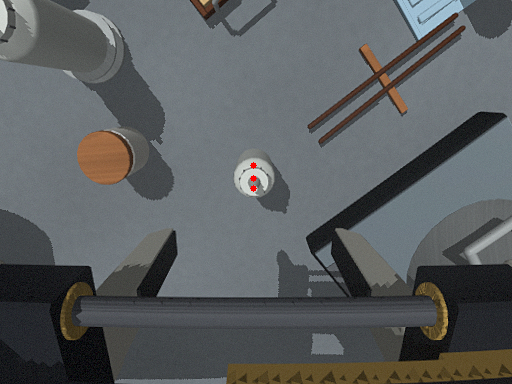

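Emit:
carry_out:
  series:
    - [0.005,0,0,0.03,0,0.0037,0]
    - [0.005,0,0,0.06,0,0.0037,0]
    - [0.005,0,0,0.09,0,0.0037,0]
    - [0.005,0,0,0.115,0,0.0037,0]
    - [0.005,0,0,0.14,0,0.0037,0]
    - [0.005,0,0,0.16,0,0.0037,0]
    - [0.005,0,0,0.179,0,0.0037,0]
    - [0.005,0,0,0.179,0,0.0037,0]

```text
time: 2.25
tcp_pos: [491.1, -401.4, 38.9]
eef_rot: [1.692, 0.807, -1.694]
contact_force: [-0.6, -0.7, 0.2]
finger_gap: 93.4
```

```bash
python3 -c "
from h import *
plan((493,-400,40,-39))
s=observe();g=get_image('wrist');c=g['color'][:,:,::-1].copy()
cv2.imwrite('pics/w2.png',c)"
```

```text
t2.25 tcp [ 491.1 -401.4   38.9] yaw -39.2 gap 93.4 F [-0.6 -0.7  0.2]
(493, -400, 40, -39) [-0.003, -0.0, 0.003] [-0.0011, 0.0005, -0.0023]
```

View pics/w2.png

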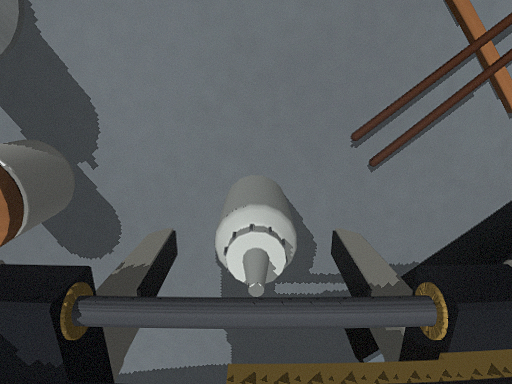

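```bash
python3 -c "
from h import *
s=observe();g=get_image('wrist');T=g['tool_from_camera']
for u,v in((254,310),(257,287),(257,292),(257,262),(254,215),(254,190),(160,250),(345,245),(120,340)):
  d=g['depth'][v,u]; print(u,v,d,(T[:3,:3]@undist(g,u,v)*d+T[:3,3]).round(1),bydepth(g,u,v,s).round(1))"
```

```text
254 310 77.11512 [-127.4    0.3  -29.5] [ 510.6 -379.2  167.6]
257 287 131.75008 [-78.3   1.6  -3.3] [ 495.  -400.3  118.5]
257 292 132.35503 [-78.4   1.6  -0.8] [ 493.5 -402.2  118.6]
257 262 143.14084 [-65.    1.7  -8. ] [ 498.1 -396.7  105.2]
254 215 164.66988 [-38.4   0.3 -21.4] [ 505.4 -385.3   78.6]
254 190 195.20282 [ -5.2   0.3 -25.8] [ 508.2 -381.9   45.4]
160 250 155.95596 [-51.8 -48.   -7.2] [ 459.  -365.9   92.1]
345 245 160.13348 [-47.2  48.3  -7.9] [ 534.1 -426.2   87.3]
120 340 107.0435 [-105.5  -47.9    1.2] [ 453.9 -372.6  145.8]
```

Emit:
carry_out:
  series:
    - [0,0,0.003,-0.002,0,-0.002,0]
    - [0,0,0.003,-0.002,0,-0.002,60]
    - [0,0,0.003,-0.002,0,-0.002,120]
    - [0,0,0.003,-0.002,0,-0.002,180]
    - [0,0,0.003,-0.002,0,-0.002,255]
    - [0,0,0.003,-0.002,0,-0.002,255]
    - [0,0,0.003,-0.002,0,-0.002,255]
    - [0,0,0.003,-0.002,0,-0.002,255]
  grip_force: 20

```text
time: 3.35
tcp_pos: [493.3, -400.4, 42.9]
eef_rot: [1.693, 0.802, -1.69]
contact_force: [0.7, -0.6, -1.1]
finger_gap: 46.5
```

```bash
python3 -c "
from h import *
plan((493,-400,240,-39),(612,16,240,0))"
```

```text
t3.35 tcp [ 493.3 -400.4   42.9] yaw -39.2 gap 46.5 F [ 0.7 -0.6 -1.1]
(493, -400, 240, -39) [-0.003, -0.0, -0.002] [-0.1971, 0.0, -0.0002]
(612, 16, 240, 0) [-0.683, 0.001, -0.003] [-0.1973, -0.1704, -0.3979]
```

Emit:
carry_out:
  series:
    - [0,0,0,-0.02,0,0,255]
    - [0,0,0,-0.05,0,0,255]
    - [0,0,0,-0.08,0,0,255]
    - [0,0,0,-0.11,0,0,255]
    - [0,0,0,-0.14,0,0,255]
    - [0,0,0,-0.17,0,0,255]
    - [0,0,0,-0.19,0,0,255]
    - [0,0,0,-0.197,0,0,255]

```text
time: 4.35
tcp_pos: [493.0, -400.3, 241.6]
eef_rot: [1.693, 0.8, -1.689]
contact_force: [-0.7, -0.5, -2.2]
finger_gap: 46.2
```

```bash
python3 -c "
from h import *
plan((612,16,240,0),(560,-200,240,-20))
s=observe();g=get_image('wrist');c=g['color'][:,:,::-1].copy()
cv2.imwrite('pics/w3.png',c)"
```

```text
t4.35 tcp [ 493.  -400.3  241.6] yaw -39.2 gap 46.2 F [-0.7 -0.5 -2.2]
(612, 16, 240, 0) [-0.684, 0.001, -0.004] [0.001, -0.1707, -0.3979]
(560, -200, 240, -20) [-0.335, 0.0, -0.004] [0.0013, -0.0746, -0.1976]
```

View pics/w3.png

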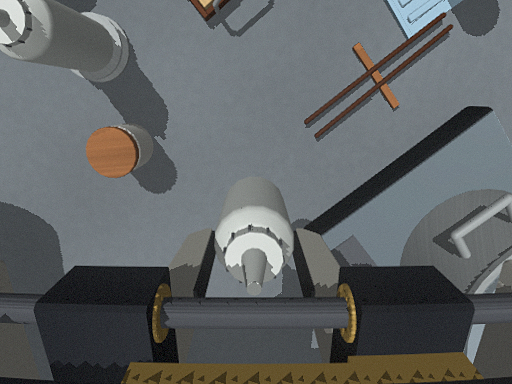

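Emit:
carry_out:
  series:
    - [-0.04,0,0,0,-0.009,-0.022,255]
    - [-0.11,0,0,0,-0.026,-0.06,255]
    - [-0.19,0,0,0,-0.046,-0.108,255]
    - [-0.27,0,0,0,-0.067,-0.157,255]
    - [-0.35,0,0,0,-0.087,-0.204,255]
    - [-0.43,0,0,0,-0.107,-0.25,255]
    - [-0.5,0,0,0,-0.124,-0.29,255]
    - [-0.56,0,0,0,-0.138,-0.323,255]

```text
time: 5.4
tcp_pos: [589.7, -59.8, 239.9]
eef_rot: [1.296, 1.148, -1.296]
contact_force: [-0.0, 0.6, -2.2]
finger_gap: 46.3
```

```bash
python3 -c "
from h import *
plan((612,16,200,0),(612,16,100,0))"
```

```text
t5.40 tcp [589.7 -59.8 239.9] yaw -6.8 gap 46.3 F [-0.   0.6 -2.2]
(612, 16, 200, 0) [-0.119, 0.002, -0.002] [0.0398, 0.0131, -0.078]
(612, 16, 100, 0) [-0.119, 0.002, -0.002] [0.1398, 0.0129, -0.0781]
```

Emit:
carry_out:
  series:
    - [-0.06,0,0,0,0.005,-0.03,255]
    - [-0.1,0,0,0,0.01,-0.058,255]
    - [-0.119,0.002,-0.002,0.01,0.013,-0.078,255]
    - [-0.119,0.002,-0.002,0.05,0.013,-0.078,255]
    - [-0.119,0.002,-0.002,0.09,0.013,-0.078,255]
    - [-0.119,0.002,-0.002,0.12,0.013,-0.078,255]
    - [-0.119,0.002,-0.002,0.14,0.013,-0.078,255]
    - [-0.119,0.002,-0.002,0.14,0.013,-0.078,255]

```text
time: 6.4
tcp_pos: [611.3, 16.0, 98.2]
eef_rot: [1.208, 1.212, -1.211]
contact_force: [-0.0, 0.1, -1.8]
finger_gap: 46.5
```

```bash
python3 -c "
from h import *
plan((612,16,60,0),(612,16,48,0))
s=observe();g=get_image('wrist');c=g['color'][:,:,::-1].copy()
for p in ((612,16,8),(644,16,20),(580,16,20),(612,48,20)):
  u=proj(g,p,s);print(u);cv2.circle(c,(int(u[0]),int(u[1])),3,(0,0,255),-1)
cv2.imwrite('pics/w4.png',c)"
```

```text
t6.40 tcp [611.3  16.   98.2] yaw 0.0 gap 46.5 F [-0.   0.1 -1.8]
(612, 16, 60, 0) [0.0, -0.001, 0.003] [0.0382, 0.0008, 0.0001]
(612, 16, 48, 0) [0.0, -0.001, 0.003] [0.0502, 0.0009, 0.0001]
(np.float64(254.93311184689483), np.float64(188.3045113621253))
(np.float64(289.53273647217407), np.float64(191.91199922815287))
(np.float64(220.3647305808032), np.float64(191.7779721796467))
(np.float64(255.01846183372786), np.float64(157.56696380752442))
```

View pics/w4.png

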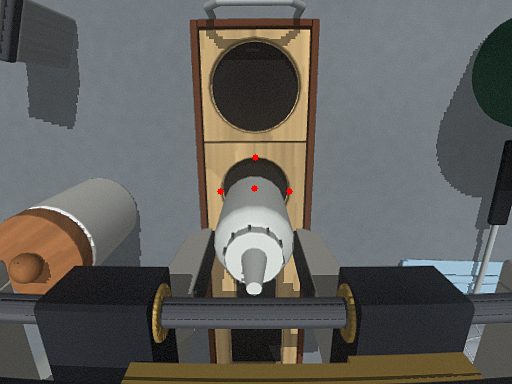

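Emit:
carry_out:
  series:
    - [0,0,0.003,0.01,0.001,0,255]
    - [0,0,0.003,0.02,0.001,0,255]
    - [0,0,0.003,0.03,0.001,0,255]
    - [0,0,0.003,0.038,0.001,0,255]
    - [0,0,0.003,0.042,0.001,0,255]
    - [0,0,0.003,0.045,0.001,0,255]
    - [0,0,0.003,0.045,0.001,0,255]

```text
time: 7.32
tcp_pos: [613.0, 16.0, 54.8]
eef_rot: [1.211, 1.208, -1.207]
contact_force: [-0.3, 0.2, -1.1]
finger_gap: 46.6
```

Emit:
carry_out:
  series:
    - [0,0,0,0.001,0,0,255]
    - [0,0,0,0.002,0,0,255]

```text
time: 7.58
tcp_pos: [613.1, 16.0, 52.9]
eef_rot: [1.211, 1.208, -1.207]
contact_force: [-0.4, -0.3, -2.5]
finger_gap: 46.5
```

Emit:
carry_out:
  series:
    - [0,0,0,0.001,0,0,255]
    - [0,0,0,0.002,0,0,255]

```text
time: 7.82
tcp_pos: [613.1, 16.0, 50.9]
eef_rot: [1.211, 1.208, -1.207]
contact_force: [-1.0, 0.0, -0.5]
finger_gap: 46.6
```

Emit:
carry_out:
  series:
    - [0,0,0,0.0005,0,0,255]
    - [0,0,0,0.001,0,0,255]

```text
time: 8.07
tcp_pos: [613.3, 16.0, 50.8]
eef_rot: [1.211, 1.207, -1.206]
contact_force: [-3.8, 0.6, 10.5]
finger_gap: 46.3
```

Emit:
carry_out:
  series:
    - [0,0,0,0,0,0,110]
    - [0,0,0,0,0,0,60]
    - [0,0,0,0,0,0,0]
    - [0,0,0,0,0,0,0]
    - [0,0,0,-0.03,0,0,0]
    - [0,0,0,-0.08,0,0,0]
    - [0,0,0,-0.13,0,0,0]
    - [0,0,0,-0.19,0,0,0]

```text
time: 9.07
tcp_pos: [612.2, 15.9, 241.8]
eef_rot: [1.21, 1.208, -1.207]
contact_force: [-0.5, 0.3, 0.4]
finger_gap: 93.1
```

```bash
python3 -c "
from h import *
plan((375,-274,250,-28),(560,-130,250,-10),(480,-270,240,-28))
s=observe();g=get_image('wrist');c=g['color'][:,:,::-1].copy()
for p in ((612,16,8),(612,16,82),(612,16,126),(612,108,8)):
  u=proj(g,p,s);print(u);cv2.circle(c,(int(u[0]),int(u[1])),3,(0,0,255),-1)
cv2.imwrite('pics/w5.png',c)"
```

```text
t9.07 tcp [612.2  15.9 241.8] yaw 0.0 gap 93.1 F [-0.5  0.3  0.4]
(375, -274, 250, -28) [0.489, -0.001, -0.002] [-0.0089, -0.2372, 0.2899]
(560, -130, 250, -10) [0.175, -0.001, -0.002] [-0.0084, -0.0522, 0.1459]
(480, -270, 240, -28) [0.489, -0.001, -0.002] [0.0014, -0.1323, 0.2859]
(np.float64(253.3903955882275), np.float64(160.50629329483073))
(np.float64(253.43250151063992), np.float64(172.12787409676287))
(np.float64(253.46647549674938), np.float64(181.49806732623213))
(np.float64(253.4413145140723), np.float64(92.5212088668031))
```

View pics/w5.png

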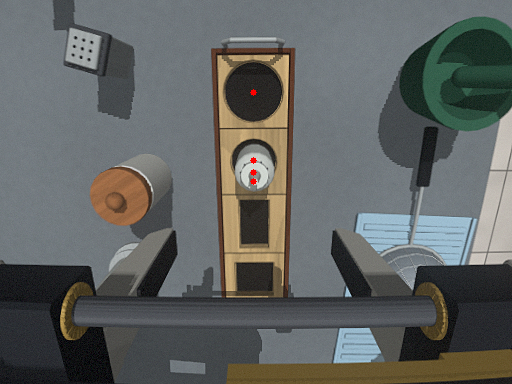

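Emit:
carry_out:
  series:
    - [0.05,0,0,-0.008,-0.012,0.035,0]
    - [0.12,0,0,-0.008,-0.025,0.085,0]
    - [0.19,0,0,-0.008,-0.042,0.135,0]
    - [0.26,0,0,-0.008,-0.06,0.185,0]
    - [0.33,0,0,-0.008,-0.082,0.23,0]
    - [0.4,0,0,-0.008,-0.115,0.265,0]
    - [0.46,0,0,-0.008,-0.16,0.285,0]
    - [0.489,0,0,-0.008,-0.2,0.29,0]

```text
time: 10.12
tcp_pos: [412.4, -275.1, 256.3]
eef_rot: [1.569, 0.929, -1.55]
contact_force: [-0.9, 0.0, 1.0]
finger_gap: 93.0
```

```bash
python3 -c "
from h import *
plan((375,-274,240,-28),(375,-274,140,-28))"
```

```text
t10.12 tcp [ 412.4 -275.1  256.3] yaw -28.2 gap 93.0 F [-0.9  0.   1. ]
(375, -274, 240, -28) [-0.003, -0.006, -0.01] [0.0159, -0.0336, 0.0168]
(375, -274, 140, -28) [-0.003, -0.006, -0.01] [0.1159, -0.0346, 0.0174]
```

Emit:
carry_out:
  series:
    - [-0.003,-0.006,-0.01,0.005,-0.02,0.01,0]
    - [-0.003,-0.006,-0.01,0.016,-0.034,0.017,0]
    - [-0.003,-0.006,-0.01,0.045,-0.034,0.017,0]
    - [-0.003,-0.006,-0.01,0.085,-0.034,0.017,0]
    - [-0.003,-0.006,-0.01,0.11,-0.0345,0.017,0]
    - [-0.003,-0.006,-0.01,0.116,-0.0345,0.0172,0]
    - [-0.003,-0.006,-0.01,0.116,-0.0345,0.0172,0]

```text
time: 11.0
tcp_pos: [375.3, -274.0, 140.4]
eef_rot: [1.559, 0.937, -1.559]
contact_force: [-1.0, -0.9, 0.1]
finger_gap: 92.8
```

```bash
python3 -c "
from h import *
plan((375,-274,80,-28),(375,-274,32,-28))
s=observe();g=get_image('wrist');c=g['color'][:,:,::-1].copy()
for p in ((375,-274,76),(375,-274,0)):
  u=proj(g,p,s);print(u);cv2.circle(c,(int(u[0]),int(u[1])),3,(0,0,255),-1)
cv2.imwrite('pics/w6.png',c)"
```

```text
t11.00 tcp [ 375.3 -274.   140.4] yaw -28.0 gap 92.8 F [-1.  -0.9  0.1]
(375, -274, 80, -28) [0.0, 0.0, -0.001] [0.0604, -0.0003, 0.0001]
(375, -274, 32, -28) [0.0, 0.0, -0.001] [0.1084, -0.0003, 0.0001]
(np.float64(253.38883665758965), np.float64(196.21309630433603))
(np.float64(253.4816323841209), np.float64(175.94510719469258))
```

View pics/w6.png

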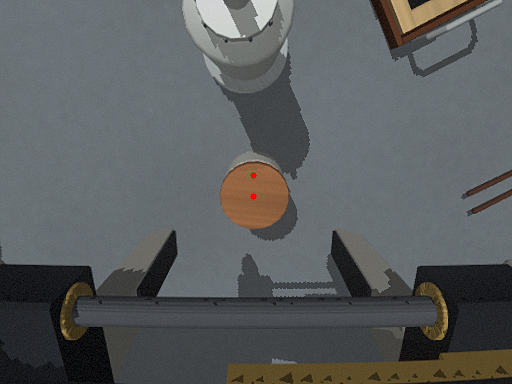

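```bash
python3 -c "
from h import *
plan((375,-274,140,15),(375,-274,32,15))"
```

```text
t11.05 tcp [ 375.5 -274.1  140.9] yaw -28.0 gap 93.1 F [-0.1 -0.5  0.9]
(375, -274, 140, 15) [-0.75, 0.001, -0.001] [0.0009, -0.0005, 0.0001]
(375, -274, 32, 15) [-0.75, 0.001, -0.001] [0.1089, -0.0007, 0.0001]
```

Emit:
carry_out:
  series:
    - [-0.18,0,0,0,0,0,0]
    - [-0.36,0,0,0,0,0,0]
    - [-0.54,0,0,0,0,0,0]
    - [-0.72,0,0,0,0,0,0]
    - [-0.75,0,0,0.03,0,0,0]
    - [-0.75,0,0,0.07,0,0,0]
    - [-0.75,0,0,0.1,0,0,0]
    - [-0.75,0,0,0.106,0,0,0]

```text
time: 12.05
tcp_pos: [375.4, -274.1, 34.4]
eef_rot: [1.014, 1.322, -1.014]
contact_force: [-0.4, -0.3, 0.1]
finger_gap: 93.3
```

```bash
python3 -c "
from h import *
plan((375,-274,32,15))
s=observe();g=get_image('wrist');c=g['color'][:,:,::-1].copy()
for p in ((375,-274,76),(375,-274,0)):
  u=proj(g,p,s);print(u);cv2.circle(c,(int(u[0]),int(u[1])),3,(0,0,255),-1)
cv2.imwrite('pics/w7.png',c)"
```

```text
t12.05 tcp [ 375.4 -274.1   34.4] yaw 15.0 gap 93.3 F [-0.4 -0.3  0.1]
(375, -274, 32, 15) [-0.0, 0.0, -0.0] [0.0024, -0.0004, -0.0002]
(np.float64(253.44952854917437), np.float64(253.4622843731261))
(np.float64(253.5470074615913), np.float64(207.45782150646198))
```

View pics/w7.png

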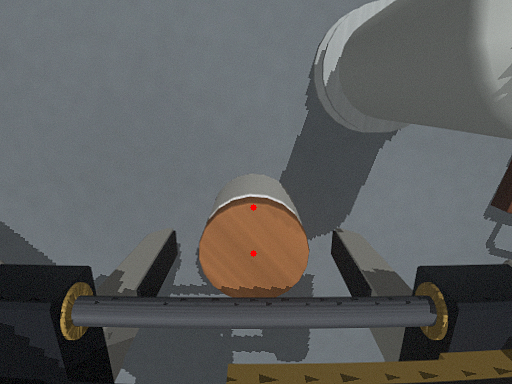

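Emit:
carry_out:
  series:
    - [0,0,0,0.002,0,-0.002,0]
    - [0,0,0,0.002,0,-0.002,60]
    - [0,0,0,0.002,0,-0.002,120]
    - [0,0,0,0.002,0,-0.002,255]
    - [0,0,0,0.002,0,-0.002,255]
    - [0,0,0,0.002,0,-0.002,255]
    - [0,0,0,0.002,0,-0.002,255]
    - [0,0,0,0.002,0,-0.002,255]
  grip_force: 30

```text
time: 13.1
tcp_pos: [375.2, -272.4, 33.1]
eef_rot: [1.014, 1.32, -1.014]
contact_force: [-0.7, -0.2, 4.0]
finger_gap: 61.0
```

Emit:
carry_out:
  series:
    - [0,0,0,-0.01,0,0,255]
    - [0,0,0,-0.03,0,0,255]
    - [0,0,0,-0.065,0,0,255]
    - [0,0,0,-0.1,0,0,255]
    - [0,0,0,-0.14,0,0,255]
    - [0,0,0,-0.18,0,0,255]
    - [0,0,0,-0.215,0,0,255]
    - [0,0,0,-0.23,0,0,255]

```text
time: 14.1
tcp_pos: [375.2, -272.3, 266.0]
eef_rot: [1.014, 1.317, -1.014]
contact_force: [0.7, 0.5, -3.0]
finger_gap: 61.6
```

```bash
python3 -c "
from h import *
plan((500,-274,262,10),(590,-150,262,0),(612,108,262,0))
s=observe();g=get_image('wrist');c=g['color'][:,:,::-1].copy()
cv2.imwrite('pics/w8.png',c)"
```

```text
t14.10 tcp [ 375.2 -272.3  266. ] yaw 15.0 gap 61.6 F [ 0.7  0.5 -3. ]
(500, -274, 262, 10) [0.087, 0.003, -0.003] [0.0044, 0.1201, 0.0339]
(590, -150, 262, 0) [0.262, 0.003, -0.003] [0.0043, 0.2391, -0.0626]
(612, 108, 262, 0) [0.262, 0.003, -0.003] [0.0037, 0.3271, -0.3062]
```

View pics/w8.png

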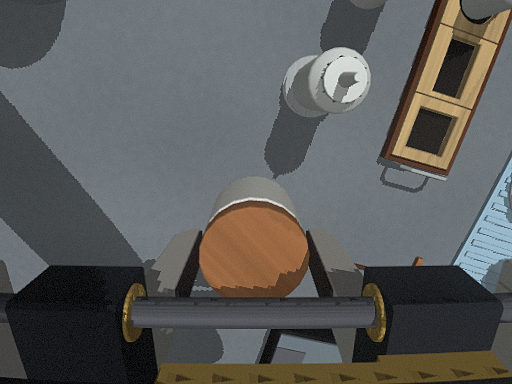

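Emit:
carry_out:
  series:
    - [0.02,0,0,0.004,0.02,0.005,255]
    - [0.05,0,0,0.004,0.06,0.01,255]
    - [0.08,0,0,0.004,0.1,0.01,255]
    - [0.12,0,0,0.004,0.14,0.002,255]
    - [0.16,0,0,0.004,0.175,-0.014,255]
    - [0.2,0,0,0.004,0.205,-0.033,255]
    - [0.24,0,0,0.004,0.225,-0.05,255]
    - [0.262,0,0,0.004,0.239,-0.065,255]

```text
time: 15.15
tcp_pos: [589.6, -146.7, 261.4]
eef_rot: [1.209, 1.206, -1.21]
contact_force: [-0.2, -0.3, -1.7]
finger_gap: 61.4
```

```bash
python3 -c "
from h import *
plan((612,108,240,0),(612,108,80,0))"
```

```text
t15.15 tcp [ 589.6 -146.7  261.4] yaw -0.0 gap 61.4 F [-0.2 -0.3 -1.7]
(612, 108, 240, 0) [-0.001, 0.002, -0.002] [0.0208, 0.0222, -0.2548]
(612, 108, 80, 0) [-0.001, 0.002, -0.002] [0.1808, 0.0219, -0.2552]
```

Emit:
carry_out:
  series:
    - [0,0,0,0,0.004,-0.02,255]
    - [0,0,0,0,0.008,-0.06,255]
    - [0,0,0,0,0.012,-0.105,255]
    - [0,0,0,0,0.016,-0.15,255]
    - [0,0,0,0.005,0.019,-0.195,255]
    - [0,0,0,0.015,0.022,-0.23,255]
    - [0,0,0,0.03,0.022,-0.25,255]
    - [0,0,0,0.06,0.022,-0.255,255]

```text
time: 16.15
tcp_pos: [611.8, 109.1, 200.3]
eef_rot: [1.208, 1.206, -1.208]
contact_force: [0.1, -0.4, -2.1]
finger_gap: 61.5
```

```bash
python3 -c "
from h import *
plan((612,108,80,0))
s=observe();g=get_image('wrist');c=g['color'][:,:,::-1].copy()
for p in ((612,108,8),(573,108,20),(651,108,20),(612,147,20)):
  u=proj(g,p,s);print(u);cv2.circle(c,(int(u[0]),int(u[1])),3,(0,0,255),-1)
cv2.imwrite('pics/w9.png',c)"
```

```text
t16.15 tcp [611.8 109.1 200.3] yaw 0.0 gap 61.5 F [ 0.1 -0.4 -2.1]
(612, 108, 80, 0) [0.001, 0.002, -0.003] [0.1203, -0.0002, 0.0009]
(np.float64(253.64477023565468), np.float64(167.0181777956082))
(np.float64(222.36161602806158), np.float64(169.01217396859718))
(np.float64(284.9478429959353), np.float64(169.07286656761175))
(np.float64(253.70685902930433), np.float64(137.49442897638897))
```

View pics/w9.png

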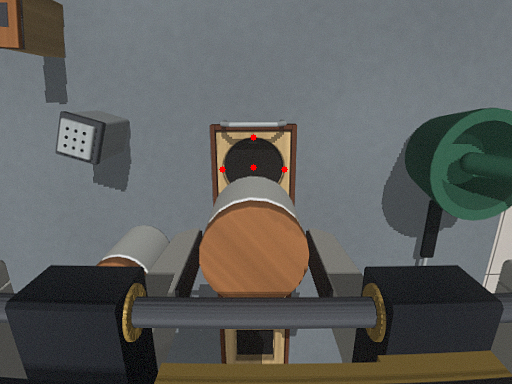

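Emit:
carry_out:
  series:
    - [0.001,0.002,-0.003,0.03,0,0.002,255]
    - [0.001,0.002,-0.003,0.07,0,0.002,255]
    - [0.001,0.002,-0.003,0.1,0,0.002,255]
    - [0.001,0.002,-0.003,0.125,0,0.002,255]
    - [0.001,0.002,-0.003,0.14,0,0.002,255]
    - [0.001,0.002,-0.003,0.15,0,0.002,255]
    - [0.001,0.002,-0.003,0.155,0,0.002,255]
    - [0.001,0.002,-0.003,0.155,0,0.002,255]

```text
time: 17.2
tcp_pos: [610.4, 106.4, 41.2]
eef_rot: [1.207, 1.212, -1.214]
contact_force: [-3.5, -0.1, 4.1]
finger_gap: 61.5
```

Emit:
carry_out:
  series:
    - [0,0,0,0.001,0,0,255]
    - [0,0,0,0.002,0,0,255]

```text
time: 17.45
tcp_pos: [610.6, 106.4, 41.0]
eef_rot: [1.207, 1.211, -1.213]
contact_force: [-11.9, -1.7, 23.0]
finger_gap: 61.4
```

Emit:
carry_out:
  series:
    - [0,0,0,-0.0015,0,0,255]
    - [0,0,0,-0.0015,0,0,255]

```text
time: 17.7
tcp_pos: [610.9, 106.5, 42.8]
eef_rot: [1.208, 1.211, -1.213]
contact_force: [0.5, -0.6, -3.0]
finger_gap: 61.3
```

```bash
python3 -c "
from h import *
plan()
s=observe();g=get_image('wrist');c=g['color'][:,:,::-1].copy()
cv2.imwrite('pics/w10.png',c)"
```

```text
t17.70 tcp [610.9 106.5  42.8] yaw -0.0 gap 61.3 F [ 0.5 -0.6 -3. ]
```

View pics/w10.png

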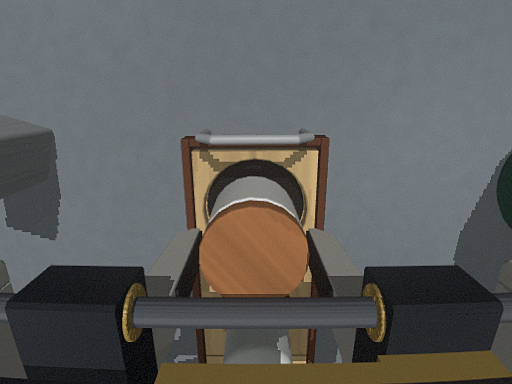

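Emit:
carry_out:
  series:
    - [0,0,0,0.0015,0.001,0,255]
    - [0,0,0,0.0015,0.001,0,255]

```text
time: 18.0
tcp_pos: [611.7, 106.5, 41.2]
eef_rot: [1.207, 1.212, -1.213]
contact_force: [-4.4, 1.2, 5.9]
finger_gap: 61.3
```

Emit:
carry_out:
  series:
    - [0,0,0,0,0,0,70]
    - [0,0,0,0,0,0,50]
    - [0,0,0,0,0,0,0]
    - [0,0,0,0,0,0,0]
    - [0,0,0,-0.04,0,0,0]
    - [0,0,0,-0.08,0,0,0]
    - [0,0,0,-0.13,0,0,0]
    - [0,0,0,-0.16,0,0,0]

```text
time: 19.0
tcp_pos: [612.8, 106.7, 204.0]
eef_rot: [1.209, 1.21, -1.211]
contact_force: [-0.1, -0.3, 0.0]
finger_gap: 93.1
```

```bash
python3 -c "
from h import *
plan((428,154,200,-15),(428,154,150,-15))
s=observe();g=get_image('wrist');c=g['color'][:,:,::-1].copy()
for p in ((612,108,8),(612,108,84)):
  u=proj(g,p,s);print(u);cv2.circle(c,(int(u[0]),int(u[1])),3,(0,0,255),-1)
cv2.imwrite('pics/w11.png',c)"
```

```text
t19.00 tcp [612.8 106.7 204. ] yaw -0.0 gap 93.1 F [-0.1 -0.3  0. ]
(428, 154, 200, -15) [0.261, 0.001, 0.002] [0.0043, -0.1848, -0.0472]
(428, 154, 150, -15) [0.261, 0.001, 0.002] [0.0543, -0.1847, -0.0472]
(np.float64(253.5849093396221), np.float64(164.83550859776443))
(np.float64(253.38787448162788), np.float64(179.23738530545646))
```

View pics/w11.png

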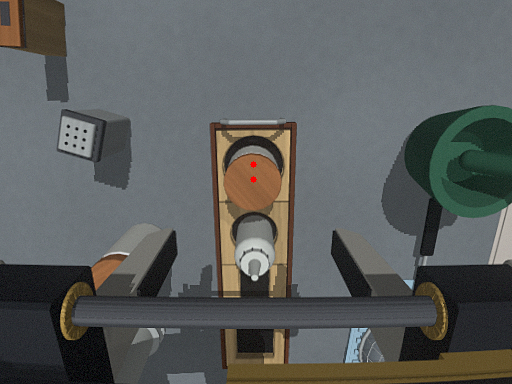

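Jar stands in the large recess (lid at (253,182), matching the predicted 179). On to the shaker.

Emit:
carry_out:
  series:
    - [0.05,0,0,0,-0.03,-0.008,0]
    - [0.12,0,0,0,-0.08,-0.02,0]
    - [0.19,0,0,0,-0.125,-0.032,0]
    - [0.24,0,0,0,-0.16,-0.042,0]
    - [0.261,0.001,0.002,0.004,-0.18,-0.047,0]
    - [0.261,0.001,0.002,0.03,-0.185,-0.047,0]
    - [0.261,0.001,0.002,0.05,-0.185,-0.047,0]
    - [0.261,0.001,0.002,0.054,-0.185,-0.047,0]

```text
time: 20.05
tcp_pos: [428.4, 153.7, 151.8]
eef_rot: [1.401, 1.073, -1.398]
contact_force: [0.8, -0.1, -0.3]
finger_gap: 93.2
```

```bash
python3 -c "
from h import *
plan((428,154,150,-15),(428,154,26,-15))
s=observe();g=get_image('wrist');c=g['color'][:,:,::-1].copy()
r=R.from_euler('z',-15,degrees=True).as_matrix()
for z,h in ((0,22),(78,23)):
 for a,b in((1,1),(1,-1),(-1,-1),(-1,1)):
  u=proj(g,np.array([428,154,z])+r@[a*h,b*h,0],s);print(u);cv2.circle(c,(int(u[0]),int(u[1])),2,(0,0,255),-1)
cv2.imwrite('pics/w12.png',cv2.resize(c[80:300,150:360],None,fx=3,fy=2.7))"
```

```text
t20.05 tcp [428.4 153.7 151.8] yaw -15.0 gap 93.2 F [ 0.8 -0.1 -0.3]
(428, 154, 150, -15) [0.0, -0.001, -0.002] [0.0018, -0.0005, -0.0002]
(428, 154, 26, -15) [0.0, -0.001, -0.002] [0.1258, -0.0007, -0.0001]
(np.float64(272.60859588544207), np.float64(154.64664170357818))
(np.float64(271.9275272015021), np.float64(191.79639891771544))
(np.float64(234.51408195971916), np.float64(191.7760126787382))
(np.float64(233.86503560779508), np.float64(154.62073188940235))
(np.float64(279.0463440915832), np.float64(168.15728648607154))
(np.float64(277.82874170989373), np.float64(216.53338809898386))
(np.float64(228.52129533695376), np.float64(216.51055147406942))
(np.float64(227.34071632176517), np.float64(168.12509067916503))
```

View pics/w12.png

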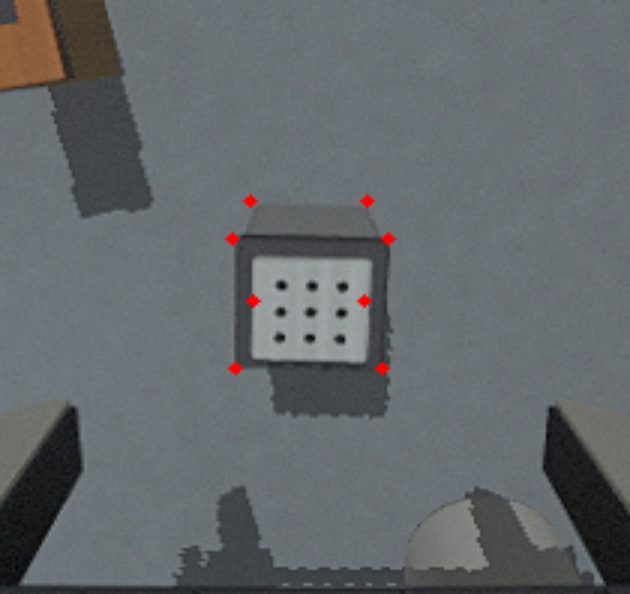

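Emit:
carry_out:
  series:
    - [0,0,0,0.03,0,0,0]
    - [0,0,0,0.07,0,0,0]
    - [0,0,0,0.1,0,0,0]
    - [0,0,0,0.118,0,0,0]
    - [0,0,0,0.126,0,0,0]
    - [0,0,0,0.126,0,0,60]
    - [0,0,0,0.126,0,0,120]
    - [0,0,0,0.126,0,0,255]
  grip_force: 20

```text
time: 21.1
tcp_pos: [429.3, 153.9, 27.0]
eef_rot: [1.402, 1.072, -1.396]
contact_force: [-1.0, 0.1, -0.3]
finger_gap: 67.6
```

Emit:
carry_out:
  series:
    - [0,0,0,0,0,0,255]
    - [0,0,0,0,0,0,255]
    - [0,0,0,0,0,0,255]
    - [0,0,0,0,0,0,255]

```text
time: 21.6
tcp_pos: [429.4, 153.9, 27.2]
eef_rot: [1.402, 1.072, -1.396]
contact_force: [-0.9, -0.1, 3.3]
finger_gap: 45.7
```

Emit:
carry_out:
  series:
    - [0,0,0,-0.01,0,0,255]
    - [0,0,0,-0.03,0,0,255]
    - [0,0,0,-0.065,0,0,255]
    - [0,0,0,-0.1,0,0,255]
    - [0,0,0,-0.14,0,0,255]
    - [0,0,0,-0.18,0,0,255]
    - [0,0,0,-0.21,0,0,255]
    - [0,0,0,-0.224,0,0,255]

```text
time: 22.6
tcp_pos: [428.8, 153.8, 253.1]
eef_rot: [1.404, 1.071, -1.394]
contact_force: [0.2, -0.3, -1.6]
finger_gap: 45.8
```

```bash
python3 -c "
from h import *
plan((600,20,250,0),(613,-167,250,0))
s=observe();g=get_image('wrist');c=g['color'][:,:,::-1].copy()
cv2.imwrite('pics/w13.png',c)"
```

```text
t22.60 tcp [428.8 153.8 253.1] yaw -15.0 gap 45.8 F [ 0.2 -0.3 -1.6]
(600, 20, 250, 0) [-0.262, -0.002, -0.005] [0.0038, 0.2, 0.0849]
(613, -167, 250, 0) [-0.262, -0.002, -0.005] [0.0036, 0.261, 0.2622]
```

View pics/w13.png

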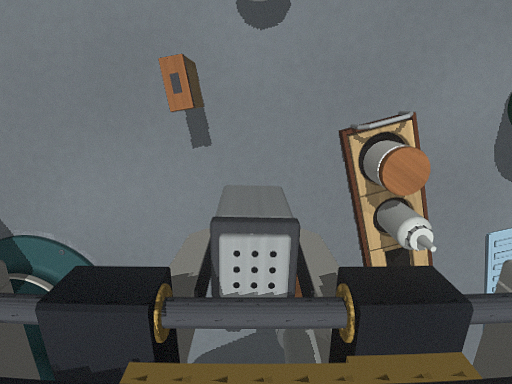

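Emit:
carry_out:
  series:
    - [-0.03,0,0,0.003,0.02,0.008,255]
    - [-0.08,0,0,0.003,0.055,0.022,255]
    - [-0.13,0,0,0.003,0.095,0.04,255]
    - [-0.18,0,0,0.003,0.135,0.058,255]
    - [-0.22,0,0,0.003,0.17,0.078,255]
    - [-0.25,0,0,0.003,0.2,0.105,255]
    - [-0.262,0,0,0.003,0.217,0.14,255]
    - [-0.262,-0.002,-0.005,0.003,0.23,0.175,255]

```text
time: 23.65
tcp_pos: [605.7, -75.9, 249.8]
eef_rot: [1.209, 1.211, -1.21]
contact_force: [0.1, 0.1, -1.8]
finger_gap: 45.6
```

```bash
python3 -c "
from h import *
plan((613,-167,250,0),(613,-167,100,0))"
```

```text
t23.65 tcp [605.7 -75.9 249.8] yaw 0.0 gap 45.6 F [ 0.1  0.1 -1.8]
(613, -167, 250, 0) [0.0, -0.001, 0.001] [-0.0002, 0.0072, 0.0911]
(613, -167, 100, 0) [0.0, -0.001, 0.001] [0.1498, 0.0074, 0.0912]
```

Emit:
carry_out:
  series:
    - [0,0,0,0,0.003,0.03,255]
    - [0,0,0,0,0.006,0.065,255]
    - [0,0,0,0,0.007,0.088,255]
    - [0,0,0,0.03,0.007,0.091,255]
    - [0,0,0,0.07,0.007,0.091,255]
    - [0,0,0,0.11,0.007,0.091,255]
    - [0,0,0,0.14,0.007,0.091,255]
    - [0,-0.001,0.001,0.15,0.007,0.091,255]

```text
time: 24.65
tcp_pos: [611.5, -166.4, 97.3]
eef_rot: [1.208, 1.212, -1.211]
contact_force: [0.7, -0.8, -1.8]
finger_gap: 45.9
```

```bash
python3 -c "
from h import *
plan((613,-167,100,0),(613,-167,40,0))
s=observe();g=get_image('wrist');c=g['color'][:,:,::-1].copy()
for a,b in((1,1),(1,-1),(-1,-1),(-1,1)):
  u=proj(g,(613+a*30,-167+b*30,20),s);print(u);cv2.circle(c,(int(u[0]),int(u[1])),3,(0,0,255),-1)
cv2.imwrite('pics/w14.png',c)"
```

```text
t24.65 tcp [ 611.5 -166.4   97.3] yaw 0.0 gap 45.9 F [ 0.7 -0.8 -1.8]
(613, -167, 100, 0) [0.0, -0.001, 0.004] [-0.0027, 0.0015, 0.0006]
(613, -167, 40, 0) [0.0, -0.001, 0.004] [0.0573, 0.0017, 0.0006]
(np.float64(289.44899241277244), np.float64(160.65553656212384))
(np.float64(287.2477274736831), np.float64(222.97757815498488))
(np.float64(224.20016791196903), np.float64(222.80834458534645))
(np.float64(222.43019003432175), np.float64(160.51212208710928))
```

View pics/w14.png

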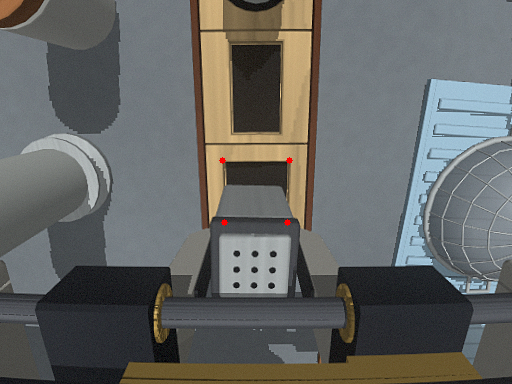

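Emit:
carry_out:
  series:
    - [0,0,0.004,0.01,0.0015,0,255]
    - [0,0,0.004,0.025,0.0015,0,255]
    - [0,0,0.004,0.04,0.0015,0,255]
    - [0,0,0.004,0.05,0.0015,0,255]
    - [0,0,0.004,0.055,0.0015,0,255]
    - [0,0,0.004,0.058,0.0015,0,255]
    - [0,0,0.004,0.058,0.0015,0,255]

```text
time: 25.58
tcp_pos: [613.1, -166.5, 39.5]
eef_rot: [1.21, 1.209, -1.208]
contact_force: [-0.4, -0.1, -2.3]
finger_gap: 45.6
```

Emit:
carry_out:
  series:
    - [0,0,0,0.001,0,0,255]
    - [0,0,0,0.002,0,0,255]

```text
time: 25.82
tcp_pos: [613.2, -166.5, 37.8]
eef_rot: [1.21, 1.208, -1.208]
contact_force: [-0.5, 0.1, -1.6]
finger_gap: 46.2
```

Emit:
carry_out:
  series:
    - [0,0,0,0.001,0,0,255]
    - [0,0,0,0.002,0,0,255]

```text
time: 26.08
tcp_pos: [613.3, -166.5, 35.7]
eef_rot: [1.21, 1.208, -1.208]
contact_force: [-0.4, 0.5, -1.9]
finger_gap: 46.0
```

Emit:
carry_out:
  series:
    - [0,0,0,0.0005,0,0,255]
    - [0,0,0,0.001,0,0,255]

```text
time: 26.32
tcp_pos: [613.4, -166.7, 35.2]
eef_rot: [1.21, 1.208, -1.207]
contact_force: [-3.2, 0.7, 7.7]
finger_gap: 46.2
```

Emit:
carry_out:
  series:
    - [0,0,0,0,0,0,110]
    - [0,0,0,0,0,0,60]
    - [0,0,0,0,0,0,0]
    - [0,0,0,0,0,0,0]
    - [0,0,0,-0.04,0,0,0]
    - [0,0,0,-0.09,0,0,0]
    - [0,0,0,-0.15,0,0,0]
    - [0,0,0,-0.21,0,0,0]

```text
time: 27.32
tcp_pos: [612.6, -166.6, 247.2]
eef_rot: [1.21, 1.208, -1.208]
contact_force: [0.8, 0.5, 1.3]
finger_gap: 93.1
```

```bash
python3 -c "
from h import *
plan((371,275,240,-6),(560,100,240,-3),(371,275,150,-6))
s=observe();g=get_image('wrist');c=g['color'][:,:,::-1].copy()
for a,b in((1,1),(1,-1),(-1,-1),(-1,1)):
  u=proj(g,(613+a*23,-167+b*23,86),s);print(u);cv2.circle(c,(int(u[0]),int(u[1])),2,(0,0,255),-1)
  u=proj(g,(613+a*22,-75+b*38,20),s);print(u);cv2.circle(c,(int(u[0]),int(u[1])),2,(0,0,255),-1)
cv2.imwrite('pics/w15.png',c)"
```

```text
t27.32 tcp [ 612.6 -166.6  247.2] yaw 0.0 gap 93.1 F [0.8 0.5 1.3]
(371, 275, 240, -6) [0.105, -0.0, -0.002] [0.0067, -0.2415, -0.4417]
(560, 100, 240, -3) [0.053, 0.0, -0.002] [0.0071, -0.0525, -0.2666]
(371, 275, 150, -6) [0.105, -0.0, -0.002] [0.0967, -0.2416, -0.4417]
(np.float64(273.72639306551486), np.float64(152.9559972616734))
(np.float64(271.1338282361931), np.float64(62.00903415627138))
(np.float64(272.9774568743082), np.float64(190.8525926784372))
(np.float64(270.2598483062195), np.float64(122.13471564609765))
(np.float64(234.8629292180196), np.float64(190.82042173651166))
(np.float64(237.55179204912878), np.float64(122.09453828921471))
(np.float64(234.22963008595497), np.float64(152.9140808239506))
(np.float64(236.84738270704196), np.float64(61.955360122237806))
```

View pics/w15.png

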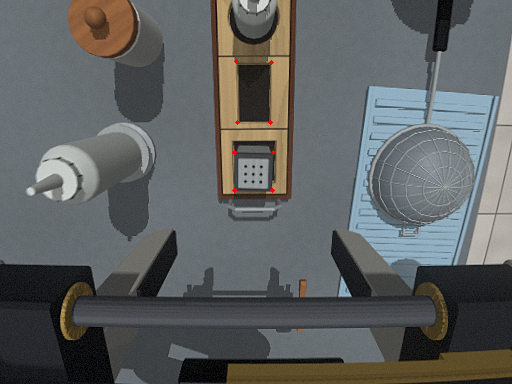

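Emit:
carry_out:
  series:
    - [0.005,0,0,0,-0.005,-0.03,0]
    - [0.01,0,0,0,-0.015,-0.08,0]
    - [0.02,0,0,0,-0.027,-0.135,0]
    - [0.03,0,0,0,-0.04,-0.19,0]
    - [0.04,0,0,0,-0.055,-0.245,0]
    - [0.05,0,0,0,-0.08,-0.295,0]
    - [0.06,0,0,0,-0.115,-0.335,0]
    - [0.08,0,0,0,-0.15,-0.37,0]

```text
time: 28.38
tcp_pos: [462.7, 204.2, 253.3]
eef_rot: [1.271, 1.161, -1.26]
contact_force: [-0.1, -0.1, -0.1]
finger_gap: 93.0
```

```bash
python3 -c "
from h import *
plan((371,275,240,-6),(371,275,160,-6))"
```

```text
t28.38 tcp [462.7 204.2 253.3] yaw -4.6 gap 93.0 F [-0.1 -0.1 -0.1]
(371, 275, 240, -6) [0.025, 0.002, -0.011] [0.0121, -0.0972, -0.0633]
(371, 275, 160, -6) [0.025, 0.002, -0.011] [0.0921, -0.0981, -0.0634]
```

Emit:
carry_out:
  series:
    - [0.01,0,0,0.003,-0.035,-0.022,60]
    - [0.02,0,-0.005,0.006,-0.07,-0.045,100]
    - [0.025,0.002,-0.01,0.012,-0.093,-0.061,100]
    - [0.025,0.002,-0.011,0.04,-0.098,-0.063,100]
    - [0.025,0.002,-0.011,0.07,-0.098,-0.063,100]
    - [0.025,0.002,-0.011,0.09,-0.098,-0.063,100]
    - [0.025,0.002,-0.011,0.092,-0.098,-0.063,100]
    - [0.025,0.002,-0.011,0.092,-0.098,-0.063,100]

```text
time: 29.38
tcp_pos: [371.4, 274.6, 161.0]
eef_rot: [1.287, 1.158, -1.285]
contact_force: [0.1, -0.5, 0.2]
finger_gap: 57.0
```

```bash
python3 -c "
from h import *
plan((371,275,160,-6),(371,275,26,-6))
s=observe();g=get_image('wrist');c=g['color'][:,:,::-1].copy()
r=R.from_euler('z',-6,degrees=True).as_matrix()
for z in (0,80):
 for a,b in((1,1),(1,-1),(-1,-1),(-1,1)):
  u=proj(g,np.array([371,275,z])+r@[a*14,b*30,0],s);print(np.round(u,1));cv2.circle(c,(int(u[0]),int(u[1])),1,(0,0,255),-1)
cv2.imwrite('pics/w16.png',cv2.resize(c[80:280,150:360],None,fx=3,fy=3))"
```

```text
t29.38 tcp [371.4 274.6 161. ] yaw -6.0 gap 57.0 F [ 0.1 -0.5  0.2]
(371, 275, 160, -6) [-0.0, -0.001, -0.001] [0.001, -0.0005, -0.0003]
(371, 275, 26, -6) [-0.0, -0.001, -0.001] [0.135, -0.0006, -0.0002]
[265.5 146.4]
[264.9 195.9]
[241.8 195.9]
[241.3 146.4]
[268.8 158.8]
[267.9 220.6]
[238.8 220.6]
[237.9 158.8]
```

View pics/w16.png

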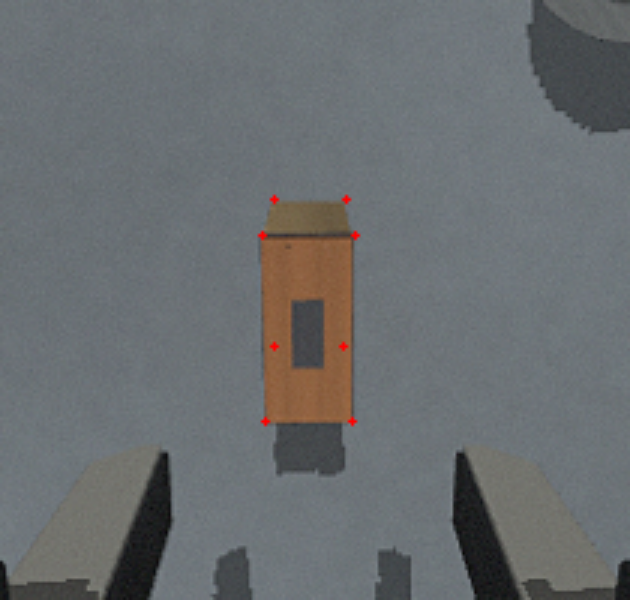

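Emit:
carry_out:
  series:
    - [0,0,0,0.02,-0.001,0,100]
    - [0,0,0,0.05,-0.001,0,100]
    - [0,0,0,0.085,-0.001,0,100]
    - [0,0,0,0.11,-0.001,0,100]
    - [0,0,0,0.127,-0.001,0,100]
    - [0,0,0,0.135,-0.001,0,100]
    - [0,0,0,0.135,-0.001,0,100]

```text
time: 30.3
tcp_pos: [370.7, 275.0, 26.2]
eef_rot: [1.287, 1.158, -1.285]
contact_force: [0.4, 0.0, -0.2]
finger_gap: 56.4
```

Emit:
carry_out:
  series:
    - [0,0,0,0,0,0,140]
    - [0,0,0,0,0,0,180]
    - [0,0,0,0,0,0,255]
    - [0,0,0,0,0,0,255]
    - [0,0,0,0,0,0,255]
    - [0,0,0,0,0,0,255]
    - [0,0,0,0,0,0,255]
  grip_force: 15

```text
time: 31.18
tcp_pos: [370.8, 275.0, 26.4]
eef_rot: [1.287, 1.158, -1.284]
contact_force: [-0.2, -1.2, 5.8]
finger_gap: 28.2
```

Emit:
carry_out:
  series:
    - [0,0,0,-0.01,0,0,255]
    - [0,0,0,-0.03,0,0,255]
    - [0,0,0,-0.065,0,0,255]
    - [0,0,0,-0.1,0,0,255]
    - [0,0,0,-0.14,0,0,255]
    - [0,0,0,-0.18,0,0,255]
    - [0,0,0,-0.21,0,0,255]
    - [0,0,0,-0.224,0,0,255]

```text
time: 32.17
tcp_pos: [370.6, 274.9, 252.3]
eef_rot: [1.289, 1.157, -1.283]
contact_force: [0.3, 0.3, -0.4]
finger_gap: 28.3
```

```bash
python3 -c "
from h import *
plan((590,80,250,0),(612.5,-75,250,0))
s=observe();g=get_image('wrist');c=g['color'][:,:,::-1].copy()
cv2.imwrite('pics/w17.png',c)"
```

```text
t32.17 tcp [370.6 274.9 252.3] yaw -6.0 gap 28.3 F [ 0.3  0.3 -0.4]
(590, 80, 250, 0) [-0.105, -0.002, -0.003] [0.0025, 0.2385, 0.1709]
(612.5, -75, 250, 0) [-0.105, -0.002, -0.003] [0.0023, 0.2771, 0.3227]
```

View pics/w17.png

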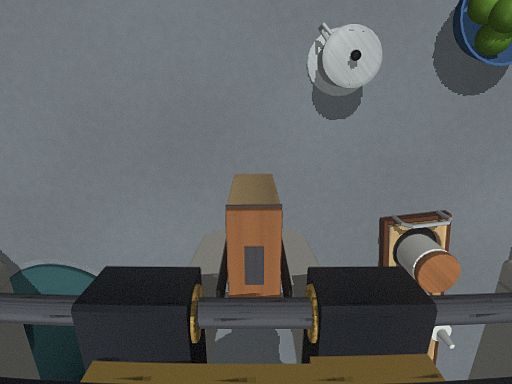

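Emit:
carry_out:
  series:
    - [-0.01,0,0,0.002,0.025,0.015,255]
    - [-0.03,0,0,0.002,0.065,0.042,255]
    - [-0.05,0,0,0.002,0.108,0.072,255]
    - [-0.07,0,0,0.002,0.15,0.102,255]
    - [-0.085,0,0,0.002,0.19,0.133,255]
    - [-0.1,0,0,0.002,0.22,0.17,255]
    - [-0.105,0,0,0.002,0.242,0.205,255]
    - [-0.105,-0.002,-0.003,0.002,0.257,0.238,255]

```text
time: 33.22
tcp_pos: [601.7, 10.0, 249.5]
eef_rot: [1.209, 1.211, -1.21]
contact_force: [-0.4, 1.1, -0.8]
finger_gap: 27.9
```

```bash
python3 -c "
from h import *
plan((612.5,-75,250,0),(612.5,-75,100,0))"
```

```text
t33.23 tcp [601.7  10.  249.5] yaw -0.0 gap 27.9 F [-0.4  1.1 -0.8]
(612.5, -75, 250, 0) [-0.0, -0.001, 0.002] [-0.0006, 0.0108, 0.085]
(612.5, -75, 100, 0) [-0.0, -0.001, 0.002] [0.1494, 0.0111, 0.0851]
```

Emit:
carry_out:
  series:
    - [0,0,0,0,0.004,0.03,255]
    - [0,0,0,0,0.008,0.062,255]
    - [0,0,0,0,0.011,0.082,255]
    - [0,0,0,0.02,0.011,0.085,255]
    - [0,0,0,0.06,0.011,0.085,255]
    - [0,0,0,0.1,0.011,0.085,255]
    - [0,0,0,0.13,0.011,0.085,255]
    - [0,-0.001,0.002,0.145,0.011,0.085,255]

```text
time: 34.22
tcp_pos: [611.3, -73.9, 101.4]
eef_rot: [1.208, 1.212, -1.211]
contact_force: [0.6, 0.6, -0.9]
finger_gap: 27.8
```

```bash
python3 -c "
from h import *
plan((612.5,-75,100,0),(612.5,-75,40,0))
s=observe();g=get_image('wrist');c=g['color'][:,:,::-1].copy()
for a,b in((1,1),(1,-1),(-1,-1),(-1,1)):
  u=proj(g,(612.5+a*22,-75+b*38,20),s);print(u);cv2.circle(c,(int(u[0]),int(u[1])),3,(0,0,255),-1)
cv2.imwrite('pics/w18.png',c)"
```

```text
t34.23 tcp [611.3 -73.9 101.4] yaw 0.0 gap 27.8 F [ 0.6  0.6 -0.9]
(612.5, -75, 100, 0) [0.001, -0.0, 0.003] [0.0014, 0.0012, 0.0011]
(612.5, -75, 40, 0) [0.001, -0.0, 0.003] [0.0614, 0.0014, 0.0011]
(np.float64(280.02876522040987), np.float64(151.562765809963))
(np.float64(277.98644529967), np.float64(229.4729925579821))
(np.float64(232.73722332333617), np.float64(229.35753053737469))
(np.float64(231.1912997193972), np.float64(151.46473582703928))
```

View pics/w18.png

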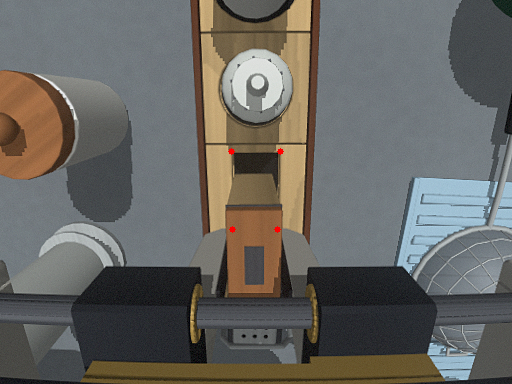

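Emit:
carry_out:
  series:
    - [0,0,0.003,0.01,0.0014,0.001,255]
    - [0,0,0.003,0.025,0.0014,0.001,255]
    - [0,0,0.003,0.04,0.0014,0.001,255]
    - [0,0,0.003,0.052,0.0014,0.001,255]
    - [0,0,0.003,0.059,0.0014,0.001,255]
    - [0,0,0.003,0.062,0.0014,0.001,255]
    - [0,0,0.003,0.062,0.0014,0.001,255]

```text
time: 35.15
tcp_pos: [612.4, -75.0, 38.6]
eef_rot: [1.209, 1.21, -1.209]
contact_force: [-0.2, -0.6, -1.4]
finger_gap: 27.9
```

Emit:
carry_out:
  series:
    - [0,0,0,0.001,0,0,255]
    - [0,0,0,0.002,0,0,255]

```text
time: 35.4
tcp_pos: [612.6, -75.0, 36.9]
eef_rot: [1.209, 1.209, -1.209]
contact_force: [-0.3, 0.0, -0.4]
finger_gap: 28.3
```

Emit:
carry_out:
  series:
    - [0,0,0,0.001,0,0,255]
    - [0,0,0,0.002,0,0,255]

```text
time: 35.65
tcp_pos: [612.6, -75.0, 34.9]
eef_rot: [1.209, 1.209, -1.209]
contact_force: [0.0, -0.1, -1.1]
finger_gap: 27.9
```

Emit:
carry_out:
  series:
    - [0,0,0,0.0005,0,0,255]
    - [0,0,0,0.001,0,0,255]

```text
time: 35.9
tcp_pos: [612.7, -75.1, 34.5]
eef_rot: [1.209, 1.209, -1.208]
contact_force: [-3.9, 0.1, 9.3]
finger_gap: 27.8
```

Emit:
carry_out:
  series:
    - [0,0,0,0,0,0,160]
    - [0,0,0,0,0,0,120]
    - [0,0,0,0,0,0,60]
    - [0,0,0,0,0,0,0]
    - [0,0,0,-0.04,0,0,0]
    - [0,0,0,-0.09,0,0,0]
    - [0,0,0,-0.15,0,0,0]
    - [0,0,0,-0.21,0,0,0]

```text
time: 36.9
tcp_pos: [612.2, -75.1, 246.4]
eef_rot: [1.209, 1.209, -1.208]
contact_force: [1.0, -0.1, 0.3]
finger_gap: 92.6
```

Emit:
carry_out:
  series:
    - [0,0,0,-0.01,0,0.03,0]
    - [0,0,0,-0.01,0,0.08,0]
    - [0,0,0,-0.01,0,0.13,0]
    - [0,0,0,-0.01,0,0.18,0]
    - [0,0,0,-0.01,0,0.23,0]
    - [0,0,0,-0.01,0,0.23,0]

```text
time: 37.65
tcp_pos: [611.8, -308.0, 255.4]
eef_rot: [1.211, 1.209, -1.211]
contact_force: [-0.3, 0.6, 0.2]
finger_gap: 92.7
```

```bash
python3 -c "
from h import *
plan()
for n in('scene','top','wrist'):
  s=observe();g=get_image(n);c=g['color'][:,:,::-1]
  if n=='scene': c=cv2.resize(c[130:310,100:350],None,fx=3,fy=3)
  if n=='top': c=cv2.resize(c[130:265,140:410],None,fx=2.9,fy=2.9)
  cv2.imwrite(f'pics/f_{n}.png',c)
g=get_image('top')
for p in((612,16,126),(612,108,84),(612.5,-75,88)):
  u,v=proj(g,p); print(p,[bydepth(g,u+a,v+b).round(1).tolist() for a,b in((0,0),(4,0),(-4,0),(0,3),(0,-3))])"
```

```text
t37.65 tcp [ 611.8 -308.   255.4] yaw -0.2 gap 92.7 F [-0.3  0.6  0.2]
(612, 16, 126) [[611.6, 16.0, 128.2], [617.1, 4.2, 100.7], [616.1, 27.7, 102.2], [608.0, 15.7, 99.4], [625.6, 16.2, 100.9]]
(612, 108, 84) [[612.0, 108.0, 84.3], [612.1, 96.0, 85.2], [611.5, 119.9, 84.7], [602.5, 107.4, 86.9], [621.1, 108.3, 84.0]]
(612.5, -75, 88) [[612.2, -74.9, 89.5], [612.9, -86.9, 87.5], [611.8, -62.9, 90.2], [603.1, -75.0, 90.1], [621.7, -74.9, 86.9]]
```

View pics/f_scene.png

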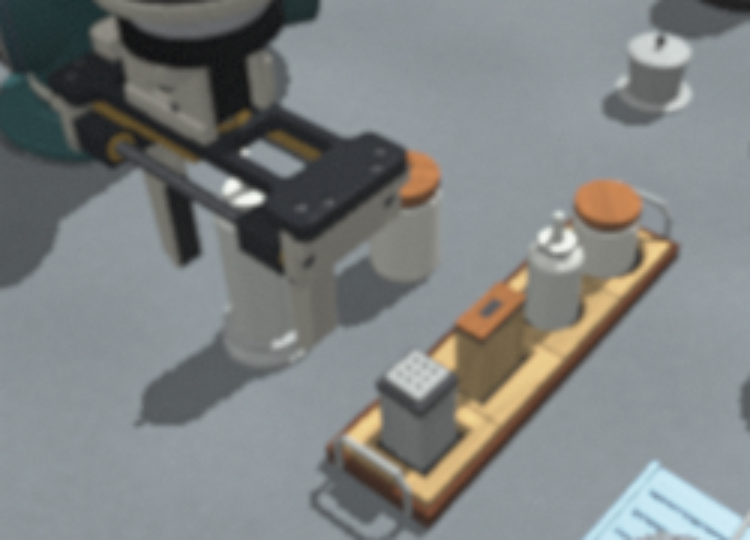

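View pics/f_top.png

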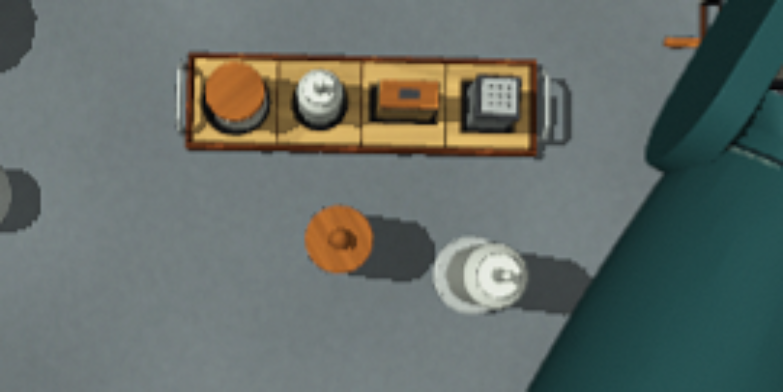

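View pics/f_wrist.png

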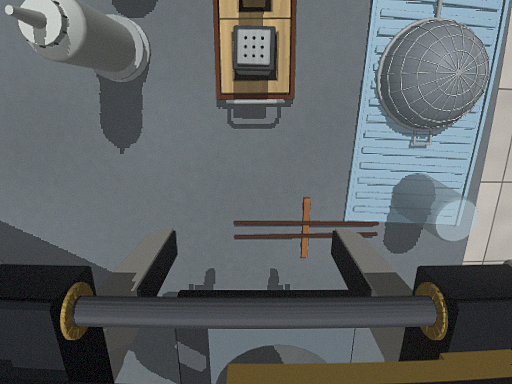

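```bash
python3 -c "
from h import *
g=get_image('top')
for a,b in((0,0),(3,0),(-3,0)):
  u,v=proj(g,(613,-167,92)); print(bydepth(g,u+a,v+b).round(1))
u,v=proj(g,(429,-155,205));print(bydepth(g,u,v).round(1))
print(sign_off())"
```

```text
[ 612.5 -166.5   95. ]
[ 612.5 -175.1   96.2]
[ 612.3 -157.7   94.6]
[ 429.  -154.1  209.5]
the job is handed in; nothing more can be done
None
```

All four items are standing upright in their recesses and let go, placed in the order asked: squeeze bottle, ceramic jar, pepper shaker, toothpick box. I handed the job in at about 38 s of the 138 s allowed.

**Seating:** each item met its recess floor at the height expected from its grip. The final press was 6–10 N. The jar briefly took 23 N when the arm overshot by about a millimetre or two, so I lifted it, lowered it again and released it.

**Last checks:**

| Item | Measured top height (mm) | Expected (mm) |
|---|---|---|
| Bottle | 128 | 126 |
| Jar | 84–87 | 84 |
| Toothpick box | 87–90 | 88 |
| Shaker | 95–96 | 92 |

The shaker reads 3–4 mm high. The same camera also read the soap bottle's nozzle tip at 209.5 mm instead of 205 mm. Since the shaker touched down at its expected height and looks level in the pictures, I put the difference down to camera error.

**Other points:**
- The shaker's collar was gripped rather than its body: the fingers stopped at 46 mm. It stayed upright all the way.
- The tea jar and the washing-up bottle were not touched and look to be standing where they were. I measured only the bottle again, and its position is unchanged.

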